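# Fetch the tea infuser from the bar-handled caddy

### The job

One of the three lidded wooden caddies standing in a row has a lid with a straight bar handle: swing that lid wide open, take out the small steel tea infuser and stand it upright in the middle of the small white saucer. Leave the other two caddies shut; the bar-handled lid may stay open.

Things in the scene. Friction and masses are not known exactly. Their poses are not given: they have to be found in the camera images.
- caddy_bar: The right caddy: fixed pale wooden box, 110 x 110 x 62 mm high, walls and floor 5 mm, one of three alike in a row (120 mm centre to centre) on a 12 mm board; its place in the row varies. Only its lid has a steel bar handle. Origin: centre of its underside; x points to its far side (hinge side), y along the row, z up. Each wooden lid is 8 mm thick, lies on the rim and covers the box.
- bar_handle (a point): Middle of the bar handle: a 12 mm round steel bar 44 mm long, along the caddy's y, axis 32 mm above the lid's top face, on two 8 mm legs 13 mm either side of its middle. It moves with the lid; shut, it is at (-33, 0, 102.5) mm in the caddy's frame. Pinched at its two end faces (along y) it turns between the pads, so the tool need not tilt as the lid swings.
- lid_bar (a joint): Hinge angle of the bar-handled lid, rad: 0 shut, grows as its front edge swings up and over to the far side, stops at 1.92. The axis runs along the caddy's y through (55, 0, 62.5) mm in the caddy's frame; the bar's middle moves on a 97 mm arc about it. A stiff friction hinge: 2 to 3 N at the bar moves it, and the lid stays at the angle it is left.
- infuser: Tea infuser: closed upright steel cylinder with small dark holes, 36 mm in diameter, 44 mm high plus a 10 mm ball on top (52 mm in all), 50 to 100 g. Stands on the floor of the bar-handled caddy, within 15 mm of the middle, hidden until the lid is opened. Origin: centre of its underside, z along its axis.
- saucer: Small white saucer, loose on the counter, 144 mm across, 14 mm high; its flat middle is about 90 mm across, its upper face 6 mm above the origin; the rim slopes up. Origin: centre of its underside. (The big cream dinner plate and the white bowl are not it.)
- lid_round (a joint): Hinge angle, rad, of the lid with the round knob (30 mm across, its top 32 mm above the lid): 0 shut. Must stay shut.
- lid_square (a joint): Hinge angle, rad, of the lid with the square block knob (26 mm wide, its top 33 mm above the lid): 0 shut. Must stay shut.
Not all that is in view belongs to the job. Several things have the shape of the saucer; the one meant has the colours described above.

How it is judged:
On the way:
1. the bar-handled lid is swung wide open (past about 57 degrees) with the infuser still inside (value of joint lid_bar above 1 rad and horizontal distance between infuser and caddy_bar below 0.06 m), for 0.2 s.
At the end, for the whole second after the job is handed in: The infuser stands at rest in the saucer, upright within 10 degrees and within 30 mm of the saucer's centre, the saucer still on the counter; the round-knobbed and square-knobbed lids are shut (under 0.15 rad). The bar-handled lid may be open or shut (horizontal distance between infuser and saucer below 0.03 m and z of infuser in the frame of saucer between 0.002 and 0.012 m and angle between infuser's own z axis and vertical below 0.18 rad and height (world z) of saucer below 0.01 m and linear speed of infuser below 0.02 m/s and value of joint each of lid_round, lid_square below 0.15 rad); the robot touches nothing.
It fails at once if one of the other two lids is opened (0.15 rad or more) (value of joint any of lid_round, lid_square above 0.15 rad).
It also fails if it takes over 53 s, if anything falls off the work surface, if the arm or the gripper's body presses on something with over 40 N, if the wrist force passes 120 N, or if a joint passes its speed limit or range.

### The arm

A 7-joint arm with a two-finger parallel gripper is mounted at the origin on the work surface. World frame = base frame: x ahead of the robot, y to its left, z up, the work surface at z = 0. Lengths are in m, angles in rad, forces in N, time in s.
With the tool pointing down it reaches from about 0.425 to 0.875 m from the base axis. Payload 9.9 kg.
Tool frame: the origin (TCP) lies midway between the tips of the shut fingers; the grasp point (between the pads) lies 19 mm behind it (arm.grip_depth is the distance from the TCP to the grasp point, in m); z points along the fingers, y is the line along which they close (so a half turn about z gives the same grasp; the last joint's range is limited). The gripper opens to 85 mm and grips with 20 to 120 N. Pads are 22 mm wide; open, the fingers measure 114 mm over their backs; the gripper's body (76 mm by 85 mm) begins 54 mm behind the grasp point. The pads swing forward as they close: fully open they stand 13 mm farther back than shut.
Start: joints at [-1.322, 0.576, 0.025, 1.437, -0.015, 1.129, -0.057], TCP at [0.221, 0.638, 0.231] pointing down, gripper open.
Joint ranges: [-2.76, 2.76], [-0.34, 2.15], [-1.52, 1.57], [0.19, 2.46], [-1.09, 4.23], [0.17, 1.99], [-2.82, 2.82]. Speed limits (rad/s): [2.22, 2.22, 3.01, 3.01, 3.14, 3.14, 3.14].

### API

Orientations are given as a unit quaternion [x, y, z, w].
In Python, from workcell import arm, read_camera, calibration, workorder gives the robot as it stands.
- The arm moves only by the tool drive_tool, never from a script. Its argument "motion" is a list that holds one entry, the list of rows, each a list of 5 numbers: the closure, from -1 (fully open) to 1 (shut), then the shift along the tool's x, y, z in cm, then the turn about the tool's z in rad. In form: [[[grip, x, y, z, spin], ...]]. A call has 1 to 12 rows; each row shifts and turns the commanded pose from where the row before left it, along the tool's axes as they then stand; what a row does not reach is not made up. A row lasts 1/12 s, in which the tool goes at most 41.7 mm and 7.16 degrees, less where a joint would pass 70% of its speed; a pose out of reach is approached as far as the arm can. A call with a gripper value outside its range is refused whole. The fingers move at their own pace and stop on an object; "force" is the grip in N (left out, the last holds). Time passes only in rows, so rows that do not move let the fingers close. It gives the time, the measured TCP pose, the force, the opening and the grip force at its end, in the units of the state.
- arm.read_state(): the state, without advancing time (a new reading comes with each control period).
- read_camera(name): name is "scene" or "top" or "wrist"; returns the picture (400x640x3 uint8, red, green, blue); there is no depth.
- calibration(name): a dict with "fx", "fy", "cx", "cy" (pixels), "rvec" (rotation vector, rad) and "tvec" (3), from world to camera coordinates, as OpenCV has them; the wrist camera has in their place "hand_eye" (4x4, takes a point from camera to tool coordinates, whose origin is the TCP and whose axes are the flange's). Camera axes: x right, y down, z forward; pixel columns grow to the right and rows downward; lengths in m; the calibration is good to about 2 mm. A picture is of the moment at which its call begins: read the wrist's pose just before it. calibration takes no time and is no camera call.
- workorder.hand_in(): hands the job in; it is judged then, once.
The state is a dict: "clock": time; "q": joint angles; "qd": joint speeds; "effort": joint torques, N m; "eef_pos": TCP position; "tool_rot": TCP orientation; "ft_force": force on the tool from outside, world axes, zero at the start; "moment": the same for the moment, N m; "width": finger opening in m; "gripper_force": force on a finger pad.
Only numpy, scipy, OpenCV 4.12 (cv2) and the standard library are available. Lean on these libraries where they do the work, as an engineer would, in place of code of your own. Each camera call takes 0.05 s, during which the arm holds its last target. There are 200 camera calls.

## Working session

There is one attempt and no reset: what is moved stays moved. The work goes in short steps, Python scripts to look and compute and a tool call to move; the robot and the scene stay as the last step left them, time stands still between calls to the robot, and variables do not carry over. Pictures are saved under pics/ and viewed, at most 10 in all, crops included, and the job is handed in when it is done.

Besides the shell and the picture viewer there is one more tool, called after "Request:" as name(argument=value, ...) on one line, values as JSON. drive_tool: Moves the arm, as the interface text tells. Its arguments: {"type":"object","properties":{"motion":{"type":"array","items":{"type":"array","items":{"type":"array","items":{"type":"number"}}}},"force":{"type":"number"}},"required":["motion"]}

```bash
mkdir -p pics; cat > h.py <<'E'
import numpy as np, cv2
from workcell import arm, read_camera, calibration, workorder
from scipy.spatial.transform import Rotation as R
def ray(name,u,v,st=None):
    c=calibration(name); d=np.array([(u-c['cx'])/c['fx'],(v-c['cy'])/c['fy'],1.])
    if 'hand_eye' in c:
        H=np.array(c['hand_eye']); T=R.from_quat(st['tool_rot']).as_matrix()
        return T@H[:3,3]+np.array(st['eef_pos']), T@H[:3,:3]@d
    M=R.from_rotvec(np.ravel(c['rvec'])).as_matrix()
    return -M.T@np.ravel(c['tvec']), M.T@d
def onz(name,u,v,z,st=None):
    o,d=ray(name,u,v,st); return o+d*(z-o[2])/d[2]
def proj(name,p):
    c=calibration(name); M=R.from_rotvec(np.ravel(c['rvec'])).as_matrix()
    q=M@np.array(p)+np.ravel(c['tvec']); return q[0]/q[2]*c['fx']+c['cx'],q[1]/q[2]*c['fy']+c['cy']
def save(n,im): cv2.imwrite('pics/'+n+'.png',im[:,:,::-1])
E
python3 - <<'E'
from h import *
t=read_camera('top');s=read_camera('scene')
save('top',t);save('scene',s)
st=arm.read_state();print(st)
print(R.from_quat(st['tool_rot']).as_matrix().round(3))
for n in('top','scene'):print(n,ray(n,320,200))
E
```

```text
{'clock': 0.1, 'q': array([-1.3217978 ,  0.5764314 ,  0.02484698,  1.4378357 , -0.01498408,
        1.12898649, -0.05649665]), 'qd': array([ 0.00055684, -0.003172  ,  0.00012647, -0.00014233, -0.00050746,
       -0.00071704, -0.00025215]), 'effort': array([ 5.54072132e-03, -7.67306828e+01,  2.25719824e+00, -2.86612380e+01,
        1.56798342e-02,  8.48836033e-03,  3.63603453e-05]), 'eef_pos': array([0.22038044, 0.63758026, 0.23053593]), 'tool_rot': array([ 1.65611265e-01,  9.86190835e-01, -7.34034661e-04, -7.80769765e-05]), 'ft_force': array([ 0.25154424, -0.45924828,  0.48573675]), 'moment': array([ 0.01437248,  0.01367987, -0.0024067 ]), 'gripper_force': 0.0, 'width': 0.08492525677692994}
[[-0.945  0.327 -0.   ]
 [ 0.327  0.945 -0.001]
 [-0.    -0.001 -1.   ]]
top (array([0.350781  , 0.05187759, 0.83283345]), array([ 0.0710984 , -0.00455097, -0.99755744]))
scene (array([ 0.9429803 , -0.12373402,  0.60222214]), array([-0.69508295,  0.23668565, -0.67885909]))
```

View pics/top.png

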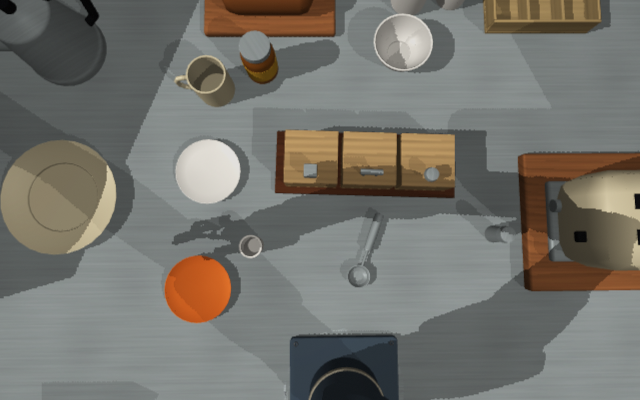

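View pics/scene.png

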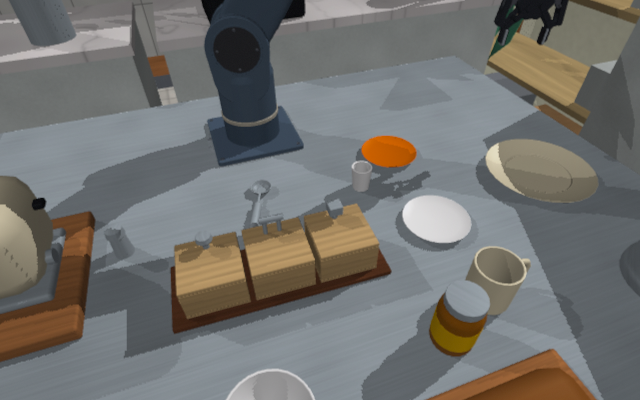

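The top view shows the three lids at about (310,160), (370,160) and (426,160). The bar handle is on the middle one at (372,172), and the white saucer is at (208,171). The scene view agrees. Next I'll measure these points.

```bash
python3 - <<'E'
from h import *
t=cv2.cvtColor(cv2.imread('pics/top.png'),cv2.COLOR_BGR2HSV)
def big(m,x0,x1,y0,y1):
    z=np.zeros_like(m); z[y0:y1,x0:x1]=m[y0:y1,x0:x1]
    c,_=cv2.findContours(z,cv2.RETR_EXTERNAL,cv2.CHAIN_APPROX_NONE); return max(c,key=cv2.contourArea)
w=cv2.inRange(t,(0,0,150),(179,45,255))
c=big(w,165,250,130,212); e=cv2.fitEllipse(c); print('saucer',e,onz('top',*e[0],0.012))
lid=cv2.inRange(t,(12,50,110),(28,255,255))
lid=cv2.morphologyEx(lid,cv2.MORPH_CLOSE,np.ones((9,9)))
c=big(lid,270,470,120,205); r=cv2.minAreaRect(c); print(r)
P=[onz('top',*p,0.0825)[:2] for p in cv2.boxPoints(r)]
for p in P: print(p)
C=np.mean(P,0);print('mid',C, [np.linalg.norm(P[i]-P[i-1]) for i in range(4)])
g=cv2.inRange(t,(0,0,60),(179,60,255)); c=big(g,345,396,160,185)
e=cv2.minAreaRect(c);print('bar',e,onz('top',*e[0],0.1145), [onz('top',*p,0.1145)[:2] for p in cv2.boxPoints(e)])
E
python3 - <<'E'
import cv2
a=cv2.imread('pics/top.png')[120:205,265:465]
cv2.imwrite('pics/crop.png',cv2.resize(a,None,fx=4,fy=4,interpolation=cv2.INTER_CUBIC))
E
```

```text
saucer ((207.12026977539062, 171.2663116455078), (63.43118667602539, 65.47149658203125), 49.75349044799805) [0.4747532  0.29773747 0.012     ]
((368.98486328125, 158.19277954101562), (171.2875213623047, 53.45338439941406), 1.756988286972046)
[0.4407365  0.12402626]
[0.55093102 0.1208263 ]
[ 0.53844788 -0.23132791]
[ 0.42788144 -0.22390324]
mid [ 0.48949921 -0.05259465] [np.float64(0.3481669050162954), np.float64(0.11024097335946477), np.float64(0.35237539781346355), np.float64(0.11081545284666887)]
bar ((371.5, 172.0), (6.0, 23.0), 90.0) [ 0.45602491 -0.05215611  0.1145    ] [array([ 0.46205238, -0.02980208]), array([ 0.46180184, -0.07474305]), array([ 0.45000073, -0.07449803]), array([ 0.45026029, -0.02961726])]
```

View pics/crop.png

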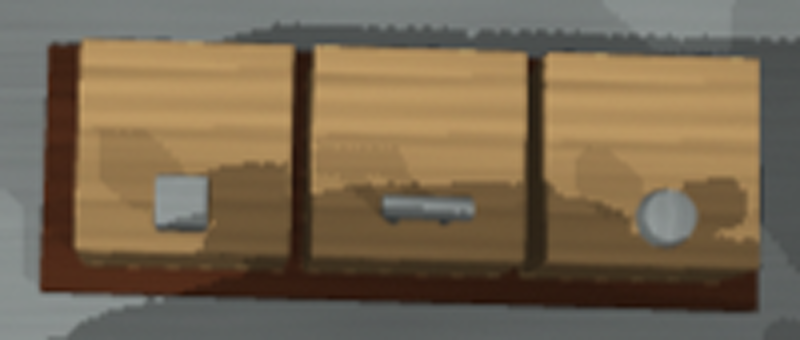

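Request:
drive_tool(motion=[[[-1,0,0,0,-0.099],[-1,0,0,0,-0.099],[-1,0,0,0,-0.099],[-1,-2.6,-3.0,0,0],[-1,-2.6,-3.0,0,0],[-1,-2.6,-3.0,0,0],[-1,-2.6,-3.0,0,0],[-1,-2.6,-3.0,0,0],[-1,-2.6,-3.0,0,0],[-1,-2.6,-3.0,0,0],[-1,-2.6,-3.0,0,0],[-1,-2.6,-3.0,0,0]]], force=40)

```text
clock: 1.1
eef_pos: [0.4455, 0.3579, 0.2311]
tool_rot: [0.018, 1.0, -0.0, -0.0]
ft_force: [0.6, 1.0, -1.0]
width: 0.0854
gripper_force: 0.0
```

Request:
drive_tool(motion=[[[-1,-0.23,-3.72,0,0],[-1,-0.23,-3.72,0,0],[-1,-0.23,-3.72,0,0],[-1,-0.23,-3.72,0,0],[-1,-0.23,-3.72,0,0],[-1,-0.23,-3.72,0,0],[-1,-0.23,-3.72,0,0],[-1,-0.23,-3.72,0,0],[-1,-0.23,-3.72,0,0],[-1,-0.23,-3.72,0,0],[-1,-0.23,-3.72,0,0],[-1,0,0,0,0]]])

```text
clock: 2.1
eef_pos: [0.4546, -0.0577, 0.2314]
tool_rot: [0.022, 1.0, -0.002, -0.0]
ft_force: [0.1, 0.0, -0.1]
width: 0.0854
gripper_force: 0.0
```

```bash
python3 - <<'E'
from h import *
st=arm.read_state(); w=read_camera('wrist'); save('w1',w); print(st['eef_pos'])
t=cv2.cvtColor(w,cv2.COLOR_RGB2HSV)
for u,v in((320,200),(420,200),(320,300)): print(onz('wrist',u,v,.1145,st))
E
```

```text
[ 0.4545856  -0.05767235  0.23137154]
[ 0.45561786 -0.05435808  0.1145    ]
[0.4597276  0.04066507 0.1145    ]
[ 0.56893519 -0.05889182  0.1145    ]
```

View pics/w1.png

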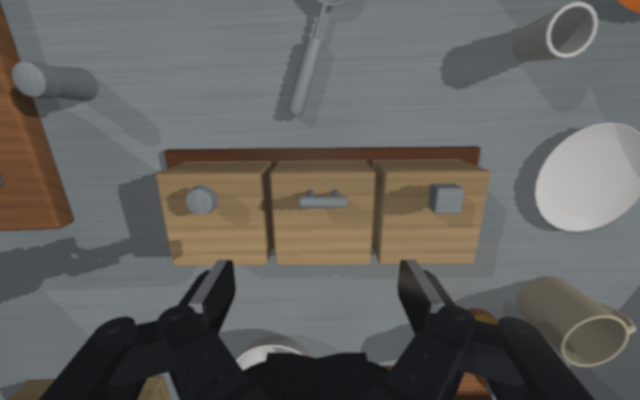

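The wrist view shows the bar at about (323,202). That puts it at world (0.457, -0.0515), which agrees with the top view, so I'll descend and pinch it.

Request:
drive_tool(motion=[[[-1,-0.25,0.6,2.4,0],[-1,0,0,2.9,0],[-1,0,0,2.9,0],[-1,0,0,2.9,0],[-1,0,0,1.9,0],[-1,0,0,0.9,0],[-1,0,0,0,0],[1,0,0,0,0],[1,0,0,0,0],[1,0,0,0,0],[1,0,0,0,0],[1,0,0,0,0]]], force=40)

```text
clock: 3.15
eef_pos: [0.4589, -0.0521, 0.0952]
tool_rot: [0.022, 1.0, -0.004, 0.002]
ft_force: [-5.5, -30.8, 23.0]
width: 0.0431
gripper_force: 37.3
```

Request:
drive_tool(motion=[[[1,0,-0.2,-0.2,0],[1,0,0,0,0],[1,0,0,0,0]]])

```text
clock: 3.4
eef_pos: [0.4591, -0.0523, 0.0961]
tool_rot: [0.021, 1.0, -0.003, 0.002]
ft_force: [0.8, -24.9, -1.3]
width: 0.043
gripper_force: 41.5
```

Request:
drive_tool(motion=[[[1,0,-0.3,0,0],[1,0,-0.3,0,0],[1,-0.45,0,-0.86,0],[1,-0.53,0,-0.81,0],[1,-0.6,0,-0.76,0],[1,-0.68,0,-0.69,0],[1,0,0,0,0]]])

```text
clock: 3.98
eef_pos: [0.4808, -0.0534, 0.127]
tool_rot: [0.018, 1.0, -0.0, 0.0]
ft_force: [-4.2, -3.4, 0.8]
width: 0.0427
gripper_force: 42.2
```

Request:
drive_tool(motion=[[[1,-0.75,0,-0.62,0],[1,-0.8,0,-0.54,0],[1,-0.86,0,-0.46,0],[1,-0.89,0,-0.37,0],[1,-0.93,0,-0.28,0],[1,-0.95,0,-0.19,0],[1,-0.97,0,-0.09,0],[1,0,0,0,0]]])

```text
clock: 4.65
eef_pos: [0.5425, -0.0556, 0.1515]
tool_rot: [0.018, 1.0, -0.0, 0.0]
ft_force: [-1.1, -2.8, 6.3]
width: 0.043
gripper_force: 43.2
```

Request:
drive_tool(motion=[[[1,-0.96,0,0.01,0],[1,-0.97,0,0.1,0],[1,-0.95,0,0.2,0],[1,-0.92,0,0.29,0],[1,-0.89,0,0.38,0],[1,-0.86,0,0.48,0],[1,-0.79,0,0.55,0],[1,-0.38,0,0.31,0],[1,0,0,0,0],[1,0,0,0,0]]])

```text
clock: 5.48
eef_pos: [0.6106, -0.058, 0.1287]
tool_rot: [0.018, 1.0, -0.0, 0.002]
ft_force: [1.9, -2.9, 4.7]
width: 0.0427
gripper_force: 41.9
```

Request:
drive_tool(motion=[[[-1,0,0,0,0],[-1,0,0,0,0],[-1,0,0,0,0],[-1,0,0,-2,0],[-1,0,0,-4,0],[-1,0,0,-4,0],[-1,2,0,-2,0],[-1,4,0,0,0],[-1,4,0,0,0],[-1,2.4,0,0,0],[-1,0,0,0,0],[-1,0,0,0,0]]])

```text
clock: 6.48
eef_pos: [0.4841, -0.0528, 0.2484]
tool_rot: [0.018, 1.0, 0.0, 0.0]
ft_force: [-0.8, 0.7, 0.1]
width: 0.0854
gripper_force: 0.0
```

```bash
python3 - <<'E'
from h import *
st=arm.read_state(); w=read_camera('wrist'); save('w2',w); print(st['eef_pos'],st['tool_rot'])
save('top2',read_camera('top'))
for z in(.017,.061):
  for u,v in((320,200),(420,200),(320,300)): print(z,onz('wrist',u,v,z,st))
E
```

```text
[ 0.48409259 -0.05279361  0.24837625] [1.77440389e-02 9.99842432e-01 2.53888140e-04 4.41878856e-04]
0.017 [ 0.52226937 -0.04866607  0.017     ]
0.017 [0.52706749 0.08859466 0.017     ]
0.017 [ 0.6858292  -0.05365583  0.017     ]
0.061 [ 0.50802758 -0.04880902  0.061     ]
0.061 [0.51226063 0.07228672 0.061     ]
0.061 [ 0.65232521 -0.05321114  0.061     ]
```

View pics/w2.png

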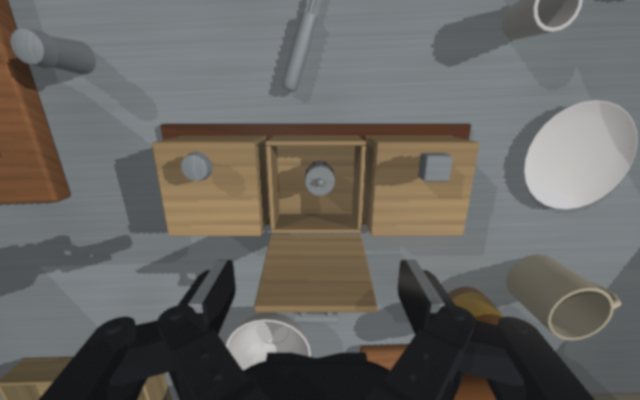

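The lid is wide open, and the infuser stands in the box with its top disc at about (320,179). I'll refine its position and check the saucer.

```bash
python3 - <<'E'
from h import *
st=arm.read_state()
t=cv2.cvtColor(cv2.imread('pics/w2.png'),cv2.COLOR_BGR2HSV)
def fit(m,x0,x1,y0,y1):
    z=np.zeros_like(m); z[y0:y1,x0:x1]=m[y0:y1,x0:x1]
    c,_=cv2.findContours(z,cv2.RETR_EXTERNAL,cv2.CHAIN_APPROX_NONE); c=max(c,key=cv2.contourArea)
    return cv2.fitEllipse(cv2.convexHull(c)),cv2.boundingRect(c)
e,b=fit(cv2.inRange(t,(0,0,90),(179,70,255)),298,342,150,215);print(e,b,onz('wrist',*e[0],.061,st))
e,b=fit(cv2.inRange(t,(0,0,60),(179,75,255)),298,342,150,215);print(e,b,onz('wrist',*e[0],.061,st))
e,b=fit(cv2.inRange(t,(0,0,130),(179,25,255)),515,640,95,215);print(e,b,onz('wrist',*e[0],.012,st))
E
```

```text
((319.626220703125, 180.80056762695312), (30.210155487060547, 32.2370491027832), 78.12379455566406) (304, 166, 32, 31) [ 0.48589158 -0.04861017  0.061     ]
((319.38134765625, 178.3249053955078), (32.10506057739258, 36.84541702270508), 176.23934936523438) (304, 160, 32, 37) [ 0.48288072 -0.04880681  0.061     ]
((587.9574584960938, 159.7895050048828), (122.82018280029297, 126.36239624023438), 61.58700942993164) (524, 95, 116, 115) [0.481896   0.30842535 0.012     ]
```

Request:
drive_tool(motion=[[[-0.22,-0.13,0.4,0,0],[-0.22,0,0,3,0],[-0.22,0,0,3.5,0],[-0.22,0,0,3.5,0],[-0.22,0,0,2.5,0],[-0.22,0,0,0,0],[-0.22,0,0,0,0]]])

```text
clock: 7.17
eef_pos: [0.4865, -0.0489, 0.1219]
tool_rot: [0.018, 1.0, -0.0, -0.002]
ft_force: [0.0, 0.2, 0.4]
width: 0.0517
gripper_force: 0.0
```

Request:
drive_tool(motion=[[[-0.22,0.1,0,2.5,0],[-0.22,0,0,2.5,0],[-0.22,0,0,2.0,0],[-0.22,0,0,1.5,0],[-0.22,0,0,1.0,0],[-0.22,0,0,0.4,0],[-0.22,0,0,0,0],[-0.22,0,0,0,0]]])

```text
clock: 7.83
eef_pos: [0.4874, -0.0487, 0.0287]
tool_rot: [0.018, 1.0, 0.001, 0.003]
ft_force: [-13.9, 0.2, 58.6]
width: 0.0522
gripper_force: 25.7
```

Request:
drive_tool(motion=[[[-0.22,0,0,-1.0,0],[-0.22,0,0,0,0],[-0.22,0,0,0,0]]])

```text
clock: 8.08
eef_pos: [0.4875, -0.0491, 0.0357]
tool_rot: [0.018, 1.0, 0.0, 0.002]
ft_force: [0.5, -0.4, 0.3]
width: 0.0522
gripper_force: 0.0
```

```bash
python3 - <<'E'
from h import *
st=arm.read_state(); w=read_camera('wrist'); save('w3',w); s=read_camera('scene'); save('s3',s); print(st['moment'],st['ft_force'],st['eef_pos'])
a=cv2.resize(w,(400,250)); b=cv2.resize(s[140:340,150:470],(640,400))
save('c3',np.vstack([np.pad(a,((0,0),(0,240),(0,0))),b[:340]]))
E
```

```text
[-0.00267429 -0.01970617 -0.00123407] [ 0.47983349 -0.37635724  0.33339514] [ 0.48749784 -0.04913947  0.03565448]
```

View pics/c3.png

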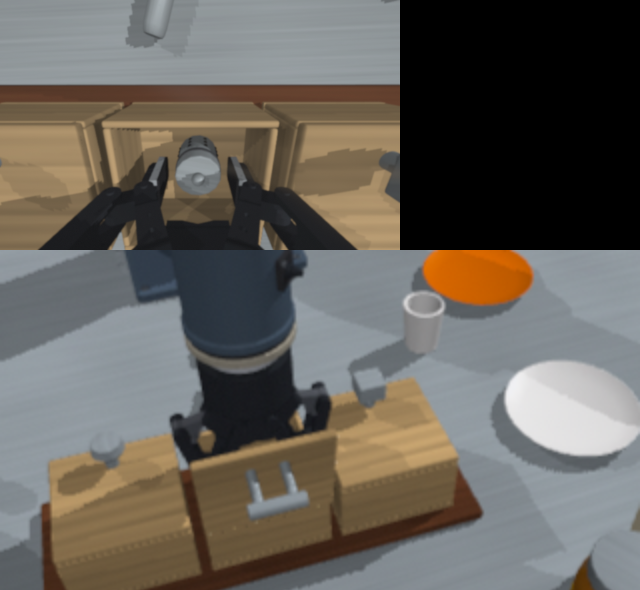

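The fingers straddle the infuser and are centred, with no force at z = 0.036. I'll lower slightly and close.

Request:
drive_tool(motion=[[[-0.22,0,0,0.3,0],[-0.22,0,0,0,0],[1,0,0,0,0],[1,0,0,0,0],[1,0,0,0,0],[1,0,0,0,0],[1,0,0,0,0]]], force=40)

```text
clock: 8.77
eef_pos: [0.4854, -0.0492, 0.0306]
tool_rot: [0.018, 1.0, -0.0, -0.0]
ft_force: [-0.3, 0.5, -1.4]
width: 0.0349
gripper_force: 39.9
```

Request:
drive_tool(motion=[[[1,0,0,-0.5,0],[1,0,0,-1.5,0],[1,0,0,-2.5,0],[1,0,0,-3,0],[1,0,0,-3,0],[1,0,0,-3,0],[1,0,0,-2,0],[1,0,0,0,0],[1,0,0,0,0]]])

```text
clock: 9.52
eef_pos: [0.4859, -0.0491, 0.187]
tool_rot: [0.018, 1.0, 0.0, 0.001]
ft_force: [-0.6, 0.0, -0.7]
width: 0.0347
gripper_force: 40.0
```

Request:
drive_tool(motion=[[[1,0.23,2.5,0,0],[1,0.24,3.7,0,0],[1,0.24,3.7,0,0],[1,0.24,3.7,0,0],[1,0.24,3.7,0,0],[1,0.24,3.7,0,0],[1,0.24,3.7,0,0],[1,0.24,3.7,0,0],[1,0.24,3.7,0,0],[1,0.2,2.5,0,0],[1,0,0,0,0],[1,0,0,0,0]]])

```text
clock: 10.52
eef_pos: [0.4731, 0.2987, 0.184]
tool_rot: [0.016, 1.0, -0.001, -0.001]
ft_force: [0.8, -2.2, -1.4]
width: 0.0346
gripper_force: 40.1
```

```bash
python3 - <<'E'
from h import *
st=arm.read_state(); w=read_camera('wrist'); save('w4',w); print(st['eef_pos'])
for u,v in((320,200),(420,200),(320,300)): print(onz('wrist',u,v,.012,st))
E
```

```text
[0.47305318 0.29871553 0.18403078]
[0.49140303 0.30238615 0.012     ]
[0.49500744 0.41774532 0.012     ]
[0.62861523 0.29861621 0.012     ]
```

View pics/w4.png

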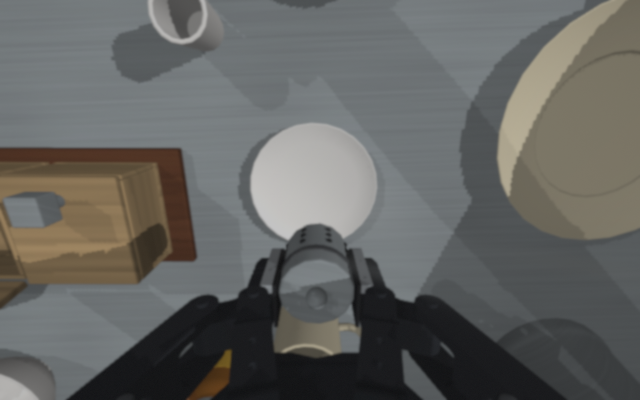

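Request:
drive_tool(motion=[[[1,0,-0.15,2,0],[1,0,0,3.5,0],[1,0,0,3.5,0],[1,0,0,3,0],[1,0,0,2,0],[1,0,0,1,0],[1,0,0,0.5,0],[1,0,0,0,0],[1,0,0,0,0]]])

```text
clock: 11.32
eef_pos: [0.475, 0.2957, 0.0316]
tool_rot: [0.018, 1.0, 0.0, 0.0]
ft_force: [-0.0, 0.2, -1.1]
width: 0.035
gripper_force: 40.2
```

Request:
drive_tool(motion=[[[1,0.2,0.1,0.4,0],[1,0,0,0.3,0],[1,0,0,0.2,0],[1,0,0,0.1,0],[1,0,0,0,0],[1,0,0,0,0]]])

```text
clock: 11.82
eef_pos: [0.4724, 0.2971, 0.0209]
tool_rot: [0.018, 1.0, 0.0, 0.0]
ft_force: [-0.3, -0.2, -0.7]
width: 0.035
gripper_force: 40.2
```

Request:
drive_tool(motion=[[[1,0,0,0.1,0],[1,0,0,0.1,0],[1,0,0,0,0],[1,0,0,0,0]]])

```text
clock: 12.15
eef_pos: [0.4726, 0.2971, 0.0195]
tool_rot: [0.018, 1.0, 0.0, 0.0]
ft_force: [-1.6, -1.2, 9.0]
width: 0.0349
gripper_force: 41.1
```

Request:
drive_tool(motion=[[[0.1,0,0,0,0],[0.0,0,0,0,0],[-0.2,0,0,0,0],[-0.4,0,0,0,0],[-0.4,0,0,0,0],[-0.4,0,0,-1,0],[-0.4,0,0,-2,0],[-0.4,0,0,-3,0],[-0.4,0,0,-4,0],[-0.4,0,0,-4,0],[-0.4,0,0,-2,0],[-0.4,0,0,0,0]]])

```text
clock: 13.15
eef_pos: [0.4745, 0.2983, 0.1846]
tool_rot: [0.018, 1.0, 0.003, 0.003]
ft_force: [0.5, 1.1, 0.3]
width: 0.0598
gripper_force: 0.0
```

```bash
python3 - <<'E'
from h import *
w=read_camera('wrist'); s=read_camera('scene')
save('c5',np.vstack([cv2.resize(w,(480,300)),cv2.resize(s,(480,300))]))
E
```

```text
(no output)
```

View pics/c5.png

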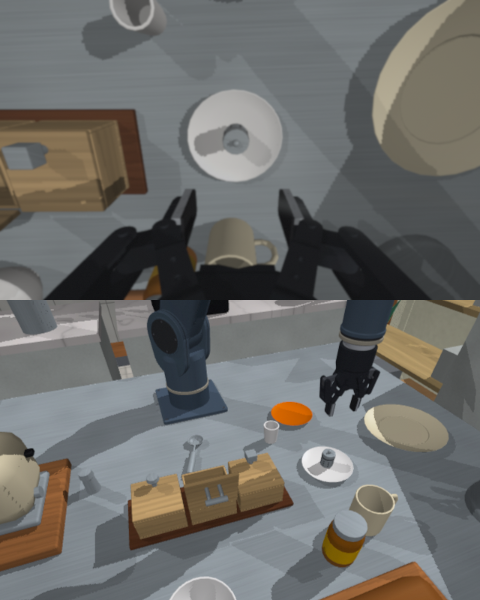

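The infuser stands upright in the middle of the saucer at about (236,138) in the wrist view. The other two lids are shut and the gripper is clear, so I'll hand in.

```bash
python3 -c "
from workcell import workorder
print(workorder.hand_in())"
```

```text
the job is handed in; nothing more can be done
None
```

I swung the bar-handled lid wide open, stood the tea infuser upright in the middle of the white saucer, left the other two lids shut, and handed the job in at about 13 s; no verdict came back, and there was one brief 59 N contact in the caddy (limits: 120 N at the wrist, 40 N on the gripper's body; I couldn't tell which part touched).

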